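# Show the fitter the empty stud hole and the stud that goes in it

## Robot

A 6-joint arm with a two-finger parallel gripper is mounted at the origin on the work surface. World frame = base frame: x ahead of the robot, y to its left, z up, the work surface at z = 0. Lengths are in mm, angles in rad, forces in N, time in s.
With the tool pointing down it reaches from about 300 to 775 mm from the base axis. Payload 14.6 kg.
Tool frame: the origin (TCP) lies at the very end of the fingers, on their centre line; the grasp point (between the pads) lies 19 mm behind it (env.pinch_z is the distance from the TCP to the grasp point, in mm); z points along the fingers, x is the direction in which the jaws open and shut, and the axes are right-handed (so a half turn about z gives the same grasp; the last joint's range is limited). The gripper opens to 85 mm and grips with 20 to 120 N. Pads are 22 mm wide; open, the fingers measure 114 mm over their backs; the gripper's body (76 mm by 85 mm) begins 54 mm behind the grasp point. The pads swing forward as they close: fully open they stand 13 mm farther back than shut.
Start: joints at [-1.287, 0.3, 1.521, -0, 1.321, -0.067], TCP at [189, -516.496, 231.281] pointing down, gripper open.
Joint ranges: [-3.03, 3.03], [-0.79, 2.21], [0.23, 2.52], [-1.04, 4.18], [0, 3.07], [-2.55, 2.55]. Speed limits (rad/s): [2.22, 2.22, 2.57, 3.14, 3.14, 3.14].

## Interface

Orientations are given as a unit quaternion [w, x, y, z].
In Python, from cell import env, read_camera, order gives the robot as it stands. The module is installed in compiled form; this text tells all that it offers.
- The arm moves only by the tool carry_out, never from a script. Its argument "commands" is a list of rows, each a list of 4 numbers: the shift along the tool's x, y, z in cm, then the turn about the tool's z in degrees. A call has 1 to 8 rows; each row shifts and turns the commanded pose from where the row before left it, along the tool's axes as they then stand; what a row does not reach is not made up. A row lasts 1/12 s, in which the tool goes at most 41.7 mm and 7.16 degrees, less where a joint would pass 70% of its speed; a pose out of reach is approached as far as the arm can. A call is refused whole if a number of a shift passes 4.17 or a number of a turn 7.16, either way. A call with a gripper value outside its range is refused whole. "claw" is the gripper's target within -1 to 1 (fully open at 1, half-way at 0, shut at -1), set as the call begins (left out, the last holds). The fingers move at their own pace and stop on an object; "newtons" is the grip in N (left out, the last holds). Time passes only in rows, so rows that do not move let the fingers close. It gives the time, the measured TCP pose, the force and the opening at its end, in the units of the state.
- env.get_state(): the state, without advancing time (a new reading comes with each control period).
- read_camera(name): name is "side" or "top" or "wrist"; returns a dict with "pixels" (420x560x3 uint8, blue, green, red), "mtx" (3x3 intrinsics, pixels), "rvec" (rotation vector, rad) and "tvec" (3), from world to camera coordinates, as OpenCV has them. Camera axes: x right, y down, z forward; pixel columns grow to the right and rows downward; lengths in mm; the calibration is good to about 2 mm. The wrist camera is an equidistant fisheye: a pixel r from the principal point sees the ray r / f radians off the axis. A picture is of the moment at which its call begins. There is no depth.
- order.sign_off(): hands the job in, once; it reports no verdict.
The state is a dict: "clock": time; "joint_positions": joint angles; "qd": joint speeds; "joint_efforts": joint torques, N m; "position": TCP position; "ee_rot": TCP orientation; "force": force on the tool from outside, world axes, zero at the start; "torque": the same for the moment, N m; "gripper_width": finger opening in mm.
Only numpy, scipy, OpenCV 4.12 (cv2) and the standard library are available. Lean on these libraries where they do the work, as an engineer would, in place of code of your own. Each camera call takes 0.05 s, during which the arm holds its last target.

## Task

A wheel stud is missing from the hub on the parts counter: show the fitter where it goes and which one to take. From above, point at the empty stud hole with the fingertips two to three centimetres over it and stay there for two seconds, then point in the same way at the loose stud that matches the four still in the hub, and finish while still pointing at it. Touch and move nothing, and do not point at any of the other studs, loose or fitted.

Things in the scene. Friction and masses are not known exactly. Their poses are not given: they have to be found in the camera images.
- hub: loose steel van wheel hub, 3.2 kg, any yaw, flange up. Five-lobed flange 170 mm across, top face 68 mm over the underside; 83 mm spigot ring in the middle rises to 80 mm. Five stud places on a 65 mm radius: four carry studs that stand up to 110 mm, the fifth is an empty hole. Origin: on the axis at the underside (on a 4 mm cardboard sheet); z up, x towards the empty hole
- hub_hole (a point): centre of the empty 15.6 mm through-hole in the flange, at the flange's top face; z up. The nearest fitted studs are 76 mm away on both sides and stand 42 mm higher than this point
- hub_stud1 (a point): top centre of fitted wheel stud 1 (14 mm thread, standing 42 mm out of the flange), 72 degrees anticlockwise round the hub from the empty hole; z up
- hub_stud2 (a point): top centre of fitted wheel stud 2 (14 mm thread, standing 42 mm out of the flange), 144 degrees anticlockwise round the hub from the empty hole; z up
- hub_stud3 (a point): top centre of fitted wheel stud 3 (14 mm thread, standing 42 mm out of the flange), 216 degrees anticlockwise round the hub from the empty hole; z up
- hub_stud4 (a point): top centre of fitted wheel stud 4 (14 mm thread, standing 42 mm out of the flange), 288 degrees anticlockwise round the hub from the empty hole; z up
- stud_middle: the middle-sized loose wheel stud, the same part as the four fitted in the hub (14 mm in the hub's 14 mm thick flange, 42 mm beyond it, 5 mm head): 61 mm overall, 14 mm thread, standing loose and upright on its round head (26 mm across, 5 mm thick) on the rubber mat; easily knocked over. Origin: centre of the head's underside; z up
- stud_middle_top (a point): top centre of that stud, 61 mm above its origin; z up
- stud_long: the long loose wheel stud, too long for this hub: 95 mm overall, 14 mm thread, standing loose and upright on its round head (26 mm across, 5 mm thick) on the rubber mat; easily knocked over. Origin: centre of the head's underside; z up
- stud_long_top (a point): top centre of that stud, 95 mm above its origin; z up
- stud_short: the short loose wheel stud, too short for this hub: 38 mm overall, 14 mm thread, standing loose and upright on its round head (26 mm across, 5 mm thick) on the rubber mat; easily knocked over. Origin: centre of the head's underside; z up
- stud_short_top (a point): top centre of that stud, 38 mm above its origin; z up
- axle_nut: loose steel hexagon nut, 48 mm across its collar, 22 mm high, on the cardboard sheet near the hub; origin at the underside centre, z up
- dust_cap: loose domed steel grease cap, 58 mm across, 31 mm high, on the cardboard sheet near the hub; origin at the underside centre, z up
- wheel_nut: loose steel wheel nut, 28 mm across, 26 mm high, on the rubber mat among the studs; origin at the underside centre, z up
- bearing: loose roller bearing, a steel ring 62 mm across, 20 mm high, on the rubber mat among the studs; origin at the underside centre, z up
- oil_filter: loose white canister oil filter, 76 mm across, 109 mm high, standing at the back of the counter; origin at the underside centre, z up
- spray_can: loose grey can, 58 mm across, 150 mm high, standing at the back of the counter; origin at the underside centre, z up
There are look-alikes about, which are no part of the job. Leave any pink look-alike of the spray_can alone.

How it is judged (in metres and radians):
On the way, in this order (a step that is already met when the one before it is completed fails the run):
1. the fingertips point at the empty stud hole from just above for 1.5 s (horizontal distance between the grasp point and hub_hole below 0.022 m and z of the grasp point in the frame of hub_hole between 0.02 and 0.07 m), for 1.5 s.
2. the fingertips point at the matching (middle-sized) loose stud from just above for 1.5 s (horizontal distance between the grasp point and stud_middle_top below 0.022 m and z of the grasp point in the frame of stud_middle_top between 0.02 and 0.07 m), for 1.5 s.
At the end, for the whole second after the job is handed in: The gripper still points at the matching loose stud: grasp point within 22 mm sideways of its axis, 20 to 70 mm above its top (fingertips up to about 5 cm over it). The hub, the three loose studs and the other loose parts are at rest within 4 mm of where they were, hub and studs upright (all of step 2 and distance of each of hub, stud_middle, stud_long, stud_short, axle_nut, dust_cap, wheel_nut, bearing, oil_filter, spray_can from where it was at the start of the episode below 0.004 m and angle between each of hub, stud_middle, stud_long, stud_short's own z axis and vertical below 0.06 rad and linear speed of each of hub, stud_middle, stud_long, stud_short, axle_nut, dust_cap, wheel_nut, bearing, oil_filter, spray_can below 0.02 m/s); the robot touches nothing.
It fails at once if the robot touches the hub, a stud or anything else on the counter (contact force between any of the fingers, the arm and anything else above 0.3 N).
It fails at once if any loose thing is moved by more than 5 mm or lifted (distance of any of hub, stud_middle, stud_long, stud_short, axle_nut, dust_cap, wheel_nut, bearing, oil_filter, spray_can from where it was at the start of the episode above 0.005 m).
It fails at once if the fingertips point at a wrong loose stud (within 20 mm sideways of it and closer than about 35 mm above its top) ((horizontal distance between the grasp point and stud_long_top below 0.02 m and z of the grasp point in the frame of stud_long_top below 0.055 m) or (horizontal distance between the grasp point and stud_short_top below 0.02 m and z of the grasp point in the frame of stud_short_top below 0.055 m)).
It fails at once if the fingertips point at a stud that is fitted in the hub (within 20 mm sideways of it and closer than about 35 mm above its top) ((horizontal distance between the grasp point and hub_stud1 below 0.02 m and z of the grasp point in the frame of hub_stud1 below 0.055 m) or (horizontal distance between the grasp point and hub_stud2 below 0.02 m and z of the grasp point in the frame of hub_stud2 below 0.055 m) or (horizontal distance between the grasp point and hub_stud3 below 0.02 m and z of the grasp point in the frame of hub_stud3 below 0.055 m) or (horizontal distance between the grasp point and hub_stud4 below 0.02 m and z of the grasp point in the frame of hub_stud4 below 0.055 m)).
It also fails if it takes over 45 s, if anything falls off the work surface, if the arm or the gripper's body presses on something with over 40 N, if the wrist force passes 120 N, or if a joint passes its speed limit or range.

## Working session

There is one attempt and no reset: what is moved stays moved. The work goes in short steps, Python scripts to look and compute and a tool call to move; the robot and the scene stay as the last step left them, time stands still between calls to the robot, and variables do not carry over. Pictures are saved under pics/ and viewed, and the job is handed in when it is done.

Besides the shell and the picture viewer there is one more tool, called after "Request:" in YAML: its name, and indented under it one key for each argument. carry_out: Moves the arm, as the interface text tells. Its arguments: {"type":"object","properties":{"commands":{"type":"array","items":{"type":"array","items":{"type":"number"}}},"claw":{"type":"number"},"newtons":{"type":"number"}},"required":["commands"]}

```bash
mkdir -p pics; python3 - <<'E'
from cell import env, read_camera, order
import cv2
print(env.get_state(), env.pinch_z)
for n in ["side","top","wrist"]:
    c=read_camera(n); cv2.imwrite(f"pics/{n}0.png",c["pixels"]); print(n,c["mtx"],c["rvec"],c["tvec"])
E
```

```text
{'clock': 0.0, 'joint_positions': array([-1.28663261e+00,  3.00509042e-01,  1.52160371e+00, -1.67599402e-05,
        1.32069489e+00, -6.65958130e-02]), 'qd': array([-0.00014174, -0.00146046,  0.00157992, -0.00075094, -0.00031172,
        0.00080873]), 'joint_efforts': array([ 1.07830936e-03, -5.43496227e+01, -3.61791480e+01, -5.66104211e-05,
        3.97060969e-03,  5.23420658e-05]), 'position': array([ 188.91413893, -516.28145905,  230.6909274 ]), 'ee_rot': array([-3.74057276e-04,  8.19638517e-01, -5.72880732e-01, -4.78744998e-04]), 'force': array([-0.00672392, -0.85914631,  0.14084183]), 'torque': array([-0.01599893, -0.0454298 ,  0.01916462]), 'gripper_width': 85.31269112536977} 18.700000000000003
side [[486.13121779   0.         285.57010744]
 [  0.         486.13121779 212.19404576]
 [  0.           0.           1.        ]] [ 2.16033784 -0.41995239  0.24283103] [-553.2502875   208.13117267  880.4180191 ]
top [[388.96915406   0.         283.52727094]
 [  0.         388.96915406 214.95145623]
 [  0.           0.           1.        ]] [ 2.1594932  -2.19637227  0.06538913] [   6.05481699  616.76044857 1006.53124385]
wrist [[325.1922621    0.         281.00966751]
 [  0.         325.1922621  202.81832185]
 [  0.           0.           1.        ]] [-2.35214732  1.64208174  0.26695075] [-549.18049232  -40.12360379  380.80733963]
```

View pics/side0.png

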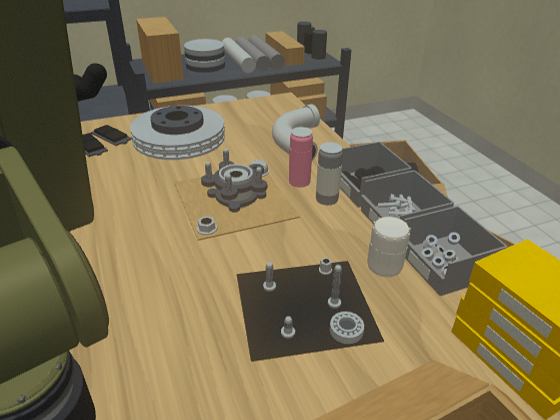

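View pics/top0.png

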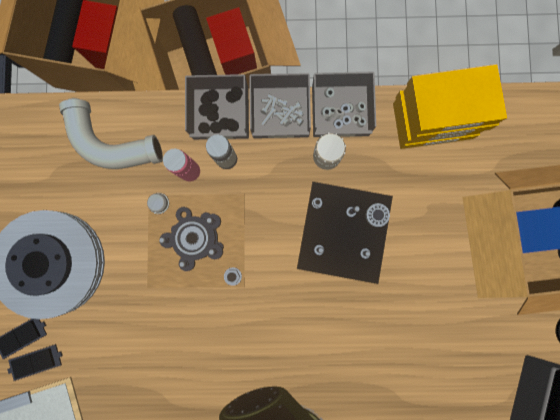

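View pics/wrist0.png

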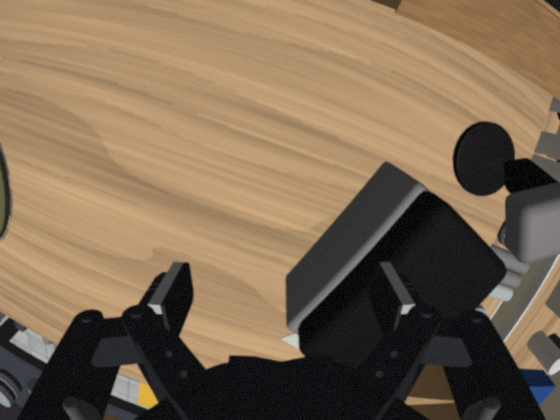

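The side view shows the hub near (235,180). On the mat, the studs are at about (269,276), (336,285) and (288,326). In the top view the hub is at (191,238), and the mat studs and nut are at (317,203), (352,212), (319,250) and (366,254). Next I'll enlarge both views.

```bash
python3 - <<'E'
import cv2
t=cv2.imread("pics/top0.png"); s=cv2.imread("pics/side0.png")
def crop(im,x,y,w,h,k,n): cv2.imwrite(n,cv2.resize(im[y:y+h,x:x+w],None,fx=k,fy=k,interpolation=cv2.INTER_CUBIC))
crop(t,145,185,100,105,5,"pics/thub.png")
crop(t,295,175,105,110,5,"pics/tmat.png")
crop(s,170,135,130,105,5,"pics/shub.png")
crop(s,235,225,150,130,5,"pics/smat.png")
E
```

```text
(no output)
```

View pics/thub.png

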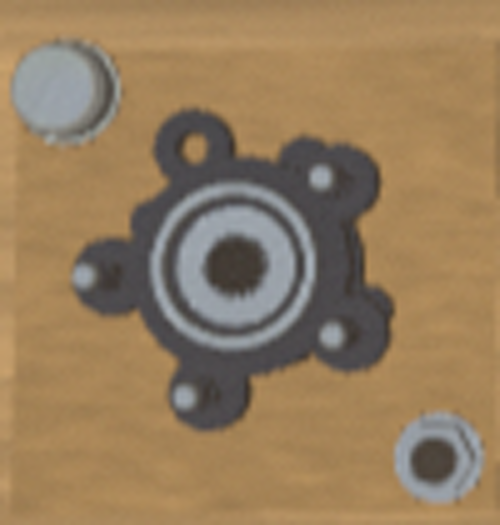

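View pics/tmat.png

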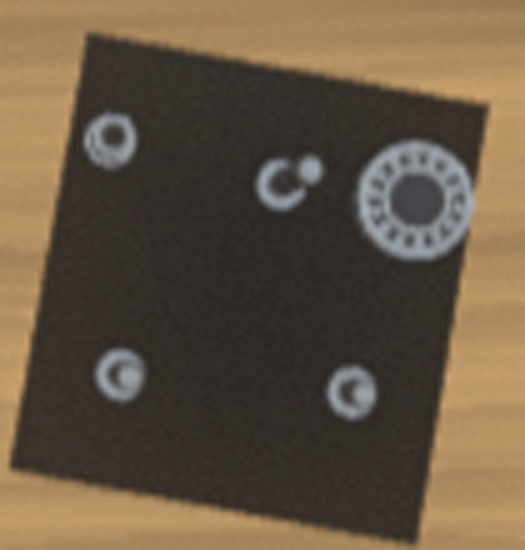

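View pics/shub.png

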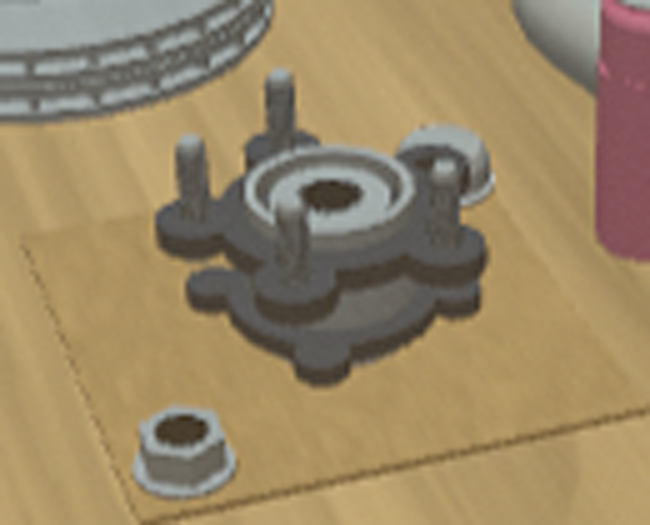

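View pics/smat.png

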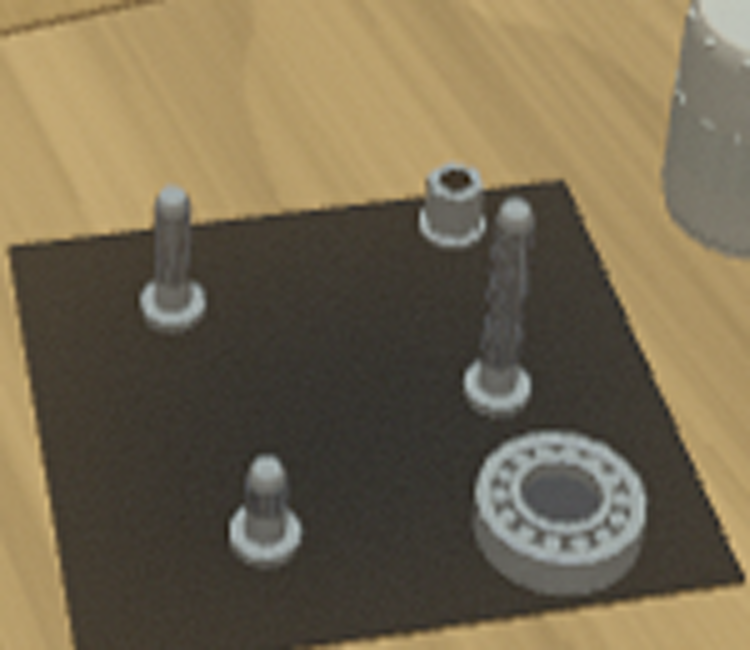

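Candidates: the middle stud is at side (269,263), top (320,250). The short one is at side (288,317), top (366,253), and the long one at side (338,267), top (357,208). By height order, the (269,263) stud is the middle one. The only lobe without a stud is at top (184,214). Next I'll turn these pixels into positions.

```bash
cat > h.py <<'E'
import numpy as np, cv2
from cell import env, read_camera, order
C={n:read_camera(n) for n in("side","top")}
def P(c):
    R=cv2.Rodrigues(c["rvec"])[0]; return c["mtx"]@np.c_[R,np.array(c["tvec"]).reshape(3)]
def plane(n,uv,z):
    c=C[n];R=cv2.Rodrigues(c["rvec"])[0];t=np.array(c["tvec"]).reshape(3)
    o=-R.T@t; d=R.T@np.linalg.inv(c["mtx"])@[*uv,1]; return o+d*(z-o[2])/d[2]
def tri(s,t):
    X=cv2.triangulatePoints(P(C["side"]),P(C["top"]),np.array(s,float),np.array(t,float)).ravel();X=X[:3]/X[3]
    e=[np.linalg.norm((lambda p:p[:2]/p[2])(P(C[n])@[*X,1])-q) for n,q in(("side",s),("top",t))]
    return X.round(1),np.round(e,2)
E
python3 - <<'E'
from h import *
def cr(x,y,ox,oy): return ((x+.5)/5-.5+ox,(y+.5)/5-.5+oy)
S=lambda x,y:cr(x,y,235,225); T=lambda x,y:cr(x,y,295,175)
print("mid",tri(S(173,190),T(128,376)));print("short",tri(S(267,460),T(362,394)));print("long",tri(S(517,203),T(311,169)))
print("mid head",plane("side",S(173,300),8),plane("top",T(120,375),8), "top@65",plane("top",T(128,376),65),plane("side",S(173,192),65))
T=lambda x,y:cr(x,y,145,185);S=lambda x,y:cr(x,y,170,135)
print("studs");A=[]
for s,t in (((280,75),(85,275)),((190,140),(185,397)),((291,205),(331,333)),((445,165),(321,177))):
    print(tri(S(*s),T(*t)),plane("top",T(*t),114).round(1)); A.append(plane("top",T(*t),114)[:2])
print("hole",plane("top",T(194,147),72),plane("top",T(194,147),65))
print("spigot",plane("top",T(233,265),84),plane("side",S(330,190),84))
for s in ((85,275),(185,397),(331,333),(321,177)): pass
c=plane("top",T(233,265),84)[:2]
# fit centre & yaw from studs by rigid fit
from scipy.optimize import least_squares
def m(p): # order starting from hole ccw unknown: try
    return p
A=np.array(A); ang=np.arctan2(*(A-c).T[::-1]); print(np.degrees(ang),np.linalg.norm(A-c,axis=1))
h=plane("top",T(194,147),72)[:2]-c; print(np.degrees(np.arctan2(h[1],h[0])),np.linalg.norm(h))
a=np.argsort((ang-np.arctan2(h[1],h[0]))%(2*np.pi));B=A[a];k=np.radians([72,144,216,288])
f=least_squares(lambda p:np.r_[p[0]+65*np.cos(k+p[2])-B[:,0],p[1]+65*np.sin(k+p[2])-B[:,1]],[*c,np.arctan2(h[1],h[0])])
x,y,w=f.x;print("fit",f.x,f.fun.round(1),"hole",x+65*np.cos(w),y+65*np.sin(w))
C2=["oil"]
print("can tops",plane("top",(219,146),150),plane("top",(329,145),109),plane("top",(177,160),150))
s=env.get_state();print(s["position"],s["clock"]); R=cv2.Rodrigues
from scipy.spatial.transform import Rotation as Ro
print(Ro.from_quat(s["ee_rot"],scalar_first=True).as_matrix().round(3))
E
```

```text
mid (array([524. , -95.6,  65.6]), array([0.06, 0.08]))
short (array([ 512.6, -217.3,   42.7]), array([0.02, 0.02]))
long (array([ 624. , -184.5,  100.3]), array([0.01, 0.02]))
mid head [523.51189489 -96.4801043    8.        ] [523.72769928 -96.06212907   8.        ] top@65 [524.14350346 -95.74440896  65.        ] [523.67114176 -96.08227334  65.        ]
studs
(array([555.6, 289.8, 112. ]), array([0.03, 0.04])) [555.7 289.1 114. ]
(array([496.4, 241. , 112.9]), array([0.01, 0.02])) [496.5 240.6 114. ]
(array([525.2, 171.4, 110.1]), array([0.18, 0.27])) [525.9 170.4 114. ]
(array([601.1, 175.1, 113.6]), array([0.03, 0.04])) [601. 175. 114.]
hole [619.97332711 247.99521184  72.        ] [620.53455905 249.8947301   65.        ]
spigot [559.85946061 225.15410179  84.        ] [558.00634303 220.02071065  84.        ]
[  93.74305679  166.26152871 -121.79776974  -50.61039288] [64.12837858 65.21682803 64.4066868  64.83852698]
20.804992669582983 64.30702336344635
fit [5.59861120e+02 2.24856250e+02 3.81147827e-01] [-0.2  0.3 -0.7  0.5  0.6  0.1 -0.6 -0.1] hole 620.1966071668019 249.03535099881017
can tops [772.71691765 143.16500286 150.        ] [ 780.37761237 -119.72360027  109.        ] [741.26115002 242.22062148 150.        ]
[ 188.97240912 -516.4112086   231.04180693] 0.25
[[ 0.344 -0.939 -0.   ]
 [-0.939 -0.344  0.   ]
 [-0.    -0.    -1.   ]]
```

The hole is at about (620, 249, 72), and the hub fit from the fitted studs agrees to within 1 mm. The middle stud's top is at about (524, -96, 65). I'll travel at z≈231, above everything on the counter, with the gripper shut on the way.

Request:
carry_out:
  commands:
    - [-1.5,-1.8,0,0]
    - [-2.3,-2.7,0,0]
    - [-2.3,-2.7,0,0]
    - [-2.3,-2.7,0,0]
    - [-2.3,-2.7,0,0]
    - [-2.3,-2.7,0,0]
    - [-2.3,-2.7,0,0]
    - [-2.3,-2.7,0,0]

```text
clock: 0.92
position: [323.3, -278.5, 231.4]
ee_rot: [0.0, 0.82, -0.573, 0.0]
force: [0.6, -0.2, -0.7]
gripper_width: 85.7
```

Request:
carry_out:
  commands:
    - [-2.3,-2.7,0,0]
    - [-2.3,-2.7,0,0]
    - [-2.3,-2.7,0,0]
    - [-2.3,-2.7,0,0]
    - [-2.3,-2.7,0,0]
    - [-2.3,-2.7,0,0]
    - [-2.3,-2.7,0,0]
    - [-2.3,-2.7,0,0]
  claw: -1

```text
clock: 1.58
position: [463.1, -31.3, 231.4]
ee_rot: [-0.0, 0.82, -0.573, 0.0]
force: [0.7, -0.9, -0.3]
gripper_width: -0.2
```

Request:
carry_out:
  commands:
    - [-2.3,-2.7,0,0]
    - [-2.3,-2.7,0,0]
    - [-2.3,-2.7,0,0]
    - [-2.3,-2.7,0,0]
    - [-2.3,-2.7,0,0]
    - [-2.3,-2.7,0,0]
    - [-1.5,-1.8,0,0]
    - [0,0,0,0]

```text
clock: 2.25
position: [579.8, 175.9, 230.3]
ee_rot: [0.0, 0.821, -0.572, -0.0]
force: [-1.5, -0.4, -0.3]
gripper_width: -0.2
```

Request:
carry_out:
  commands:
    - [-1.8,-2.1,0,0]
    - [-1.8,-2.1,0,0]
    - [-1.8,-2.0,0,0]
    - [0,0,0,0]
    - [0,0,0,0]

```text
clock: 2.67
position: [618.5, 244.9, 230.4]
ee_rot: [0.001, 0.82, -0.572, -0.0]
force: [-0.5, -0.6, -0.3]
gripper_width: 0.2
```

```bash
python3 - <<'E'
from h import *
w=read_camera("wrist"); print(env.get_state()["position"])
R=cv2.Rodrigues(w["rvec"])[0]; t=w["tvec"]; print("cam pos",-R.T@t)
im=w["pixels"].copy()
def proj(X):
    p=R@np.array(X,float)+t; th=np.arctan2(np.hypot(p[0],p[1]),p[2]); a=np.arctan2(p[1],p[0]); f=w["mtx"][0,0]
    return w["mtx"][0,2]+f*th*np.cos(a), w["mtx"][1,2]+f*th*np.sin(a)
for X in((620,248.8,72),(559.9,224.9,84)):
    u=proj(X);print(u);cv2.drawMarker(im,tuple(int(round(v)) for v in u),(0,0,255),0,12,1)
cv2.imwrite("pics/w1.png",im)
cv2.imwrite("pics/s1.png",C["side"]["pixels"])
E
```

```text
[618.44993913 243.54236733 231.44644289]
cam pos [695.43570569 271.96930981 373.40168407]
(np.float64(276.85272659127384), np.float64(181.85348403572465))
(np.float64(278.76748730027356), np.float64(248.34438745725927))
```

View pics/w1.png

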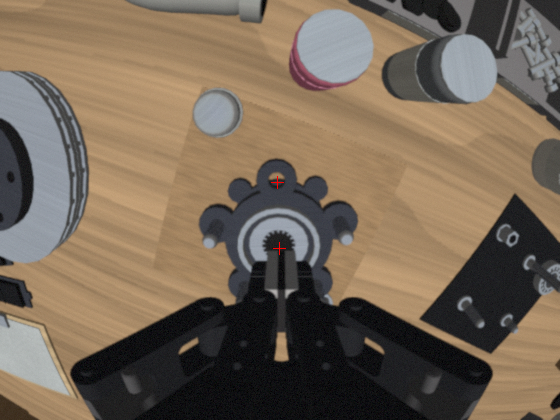

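View pics/s1.png

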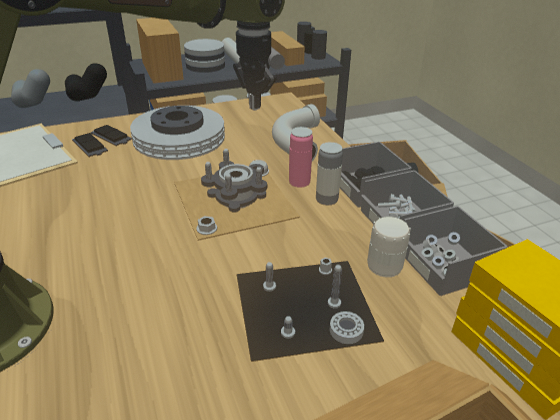

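The markers land on the empty hole at (277,182) and the hub centre at (279,248), so the position holds up. Now I'll descend to 25 mm above the hole, in two stages.

Request:
carry_out:
  commands:
    - [-0.4,-0.3,0,0]
    - [0,0,1.5,0]
    - [0,0,1.8,0]
    - [0,0,1.8,0]
    - [0,0,1.8,0]
    - [0,0,1.1,0]
    - [0,0,0,0]
    - [0,0,0,0]

```text
clock: 3.48
position: [620.2, 249.1, 151.7]
ee_rot: [0.0, 0.82, -0.573, -0.0]
force: [0.5, 0.0, 0.2]
gripper_width: 0.0
```

```bash
python3 - <<'E'
from h import *
s=env.get_state();print(s["position"],s["force"])
for n in C:
    u=P(C[n])@[620,248.8,72,1];u=u[:2]/u[2];im=C[n]["pixels"].copy()
    x,y=int(u[0]-60),int(u[1]-70);cv2.imwrite(f"pics/{n}2.png",cv2.resize(im[y:y+110,x:x+130],None,fx=5,fy=5,interpolation=2))
E
```

```text
[620.60826925 249.3806979  152.81629808] [-0.66647995 -0.54972287  0.18180257]
```

View pics/side2.png

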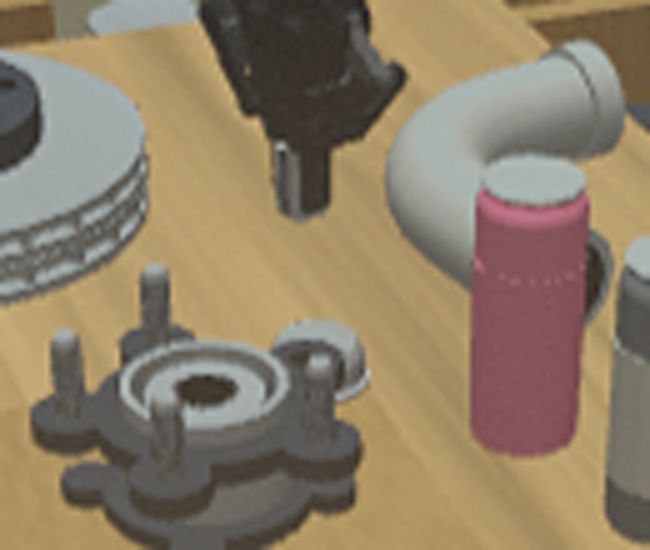

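View pics/top2.png

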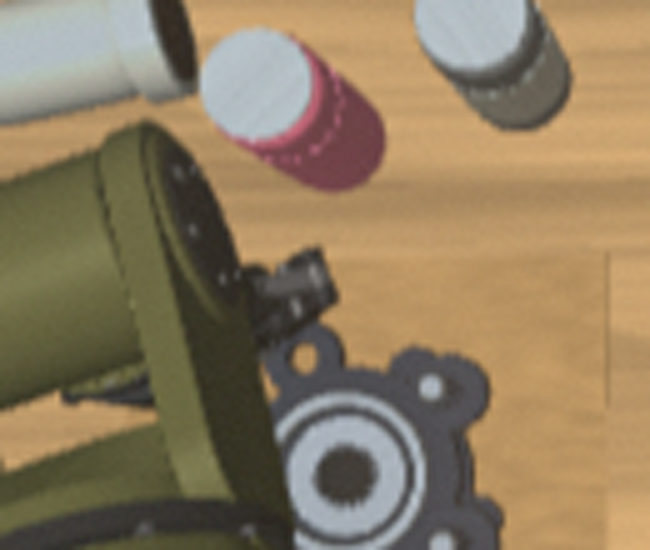

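```bash
python3 - <<'E'
from h import *
u0=P(C["side"])@[620,248.8,72,1];u0=u0[:2]/u0[2]; o=np.array([int(u0[0]-60),int(u0[1]-70)])
for z in(130,140,152,190):
    u=P(C["side"])@[620.5,249.2,z,1];u=u[:2]/u[2];print(z,(u-o)*5)
E
```

```text
130 [302.87178216 250.32756265]
140 [302.53600382 232.02397352]
152 [302.12870352 209.82165666]
190 [300.80654888 137.74978098]
```

The tip at crop (303,215) matches the TCP projection, so the fingers do not reach below the TCP. I'll descend the last 5.5 cm and hold for two seconds.

Request:
carry_out:
  commands:
    - [0,0,1.2,0]
    - [0,0,1.2,0]
    - [0,0,1.2,0]
    - [0,0,1.2,0]
    - [0,0,0.6,0]
    - [0,0,0,0]
    - [0,0,0,0]
    - [0,0,0,0]

```text
clock: 4.35
position: [620.4, 249.4, 97.8]
ee_rot: [-0.0, 0.82, -0.573, 0.0]
force: [0.4, -0.3, 0.6]
gripper_width: -0.3
```

Request:
carry_out:
  commands:
    - [0,0,0,0]
    - [0,0,0,0]
    - [0,0,0,0]
    - [0,0,0,0]
    - [0,0,0,0]
    - [0,0,0,0]
    - [0,0,0,0]
    - [0,0,0,0]

```text
clock: 5.02
position: [620.1, 249.3, 97.3]
ee_rot: [0.0, 0.82, -0.573, -0.0]
force: [0.2, 0.1, -0.3]
gripper_width: 0.0
```

Request:
carry_out:
  commands:
    - [0,0,0,0]
    - [0,0,0,0]
    - [0,0,0,0]
    - [0,0,0,0]
    - [0,0,0,0]
    - [0,0,0,0]
    - [0,0,0,0]
    - [0,0,0,0]

```text
clock: 5.68
position: [620.1, 249.3, 97.3]
ee_rot: [0.0, 0.82, -0.573, -0.0]
force: [-0.5, 0.5, 0.4]
gripper_width: 0.0
```

Request:
carry_out:
  commands:
    - [0,0,0,0]
    - [0,0,0,0]
    - [0,0,0,0]
    - [0,0,0,0]
    - [0,0,0,0]
    - [0,0,0,0]
    - [0,0,0,0]
    - [0,0,0,0]

```text
clock: 6.35
position: [620.1, 249.3, 97.3]
ee_rot: [0.0, 0.82, -0.573, -0.0]
force: [0.2, -0.0, 0.8]
gripper_width: 0.4
```

```bash
python3 - <<'E'
from h import *
w=read_camera("wrist")["pixels"]; a=cv2.resize(C["side"]["pixels"][110:230,160:320],(800,600))
cv2.imwrite("pics/s3.png",a);cv2.imwrite("pics/w3.png",w);print(env.get_state()["position"])
E
```

```text
[620.10181058 249.28800505  97.31060353]
```

View pics/s3.png

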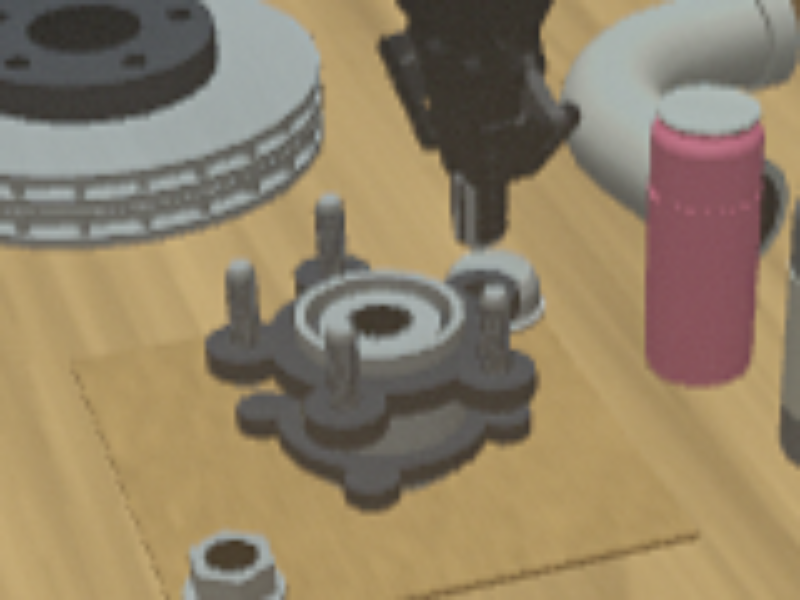

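View pics/w3.png

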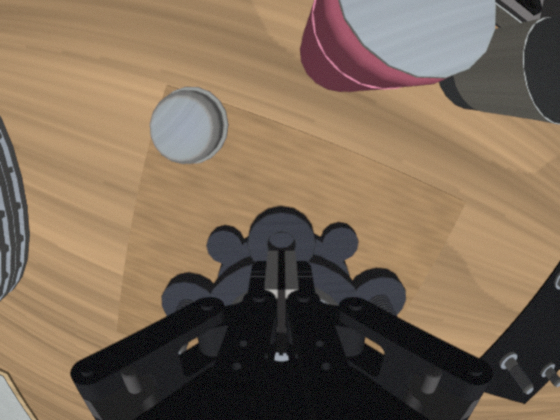

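The fingers hung over the hole lobe for more than 2 s, with nothing touched. Next I'll rise and go across to the middle stud, staying high.

Request:
carry_out:
  commands:
    - [0,0,-1.2,0]
    - [0,0,-2,0]
    - [0,0,-2,0]
    - [0,0,-2,0]
    - [0,0,-2,0]
    - [0,0,-1.8,0]
    - [0,0,0,0]

```text
clock: 7.08
position: [621.2, 249.7, 212.7]
ee_rot: [-0.003, 0.82, -0.573, 0.002]
force: [1.0, 0.1, 1.3]
gripper_width: 0.1
```

Request:
carry_out:
  commands:
    - [1.5,1.1,0,0]
    - [2.9,2.1,0,0]
    - [2.9,2.1,0,0]
    - [2.9,2.1,0,0]
    - [2.9,2.1,0,0]
    - [2.9,2.1,0,0]
    - [2.9,2.1,0,0]
    - [2.9,2.1,0,0]

```text
clock: 7.75
position: [545.7, -11.2, 207.3]
ee_rot: [-0.0, 0.82, -0.573, 0.0]
force: [0.6, 0.1, 0.3]
gripper_width: -0.1
```

Request:
carry_out:
  commands:
    - [2.9,2.1,0,0]
    - [2.9,2.1,0,0]
    - [1.5,1.0,0,0]
    - [0,0,0,0]
    - [0,0,0,0]

```text
clock: 8.17
position: [522.6, -96.8, 207.4]
ee_rot: [-0.0, 0.819, -0.574, -0.0]
force: [-0.1, -0.9, -0.7]
gripper_width: -0.3
```

```bash
python3 - <<'E'
from h import *
w=read_camera("wrist"); print(env.get_state()["position"])
R=cv2.Rodrigues(w["rvec"])[0]; t=w["tvec"]
im=w["pixels"].copy()
def proj(X):
    p=R@np.array(X,float)+t; th=np.arctan2(np.hypot(p[0],p[1]),p[2]); a=np.arctan2(p[1],p[0]); f=w["mtx"][0,0]
    return w["mtx"][0,2]+f*th*np.cos(a), w["mtx"][1,2]+f*th*np.sin(a)
for X in((524,-95.8,65),(512.6,-217.3,42),(624,-184.5,100)):
    u=proj(X);print(u);cv2.drawMarker(im,tuple(int(round(v)) for v in u),(0,0,255),0,12,1)
cv2.imwrite("pics/w4.png",im);cv2.imwrite("pics/s4.png",C["side"]["pixels"])
E
```

```text
[523.06164162 -95.25414688 207.25132685]
(np.float64(282.03852850084564), np.float64(189.18840877567533))
(np.float64(385.18052085057747), np.float64(231.2668660279003))
(np.float64(426.4508608309982), np.float64(127.48644005063461))
```

View pics/w4.png

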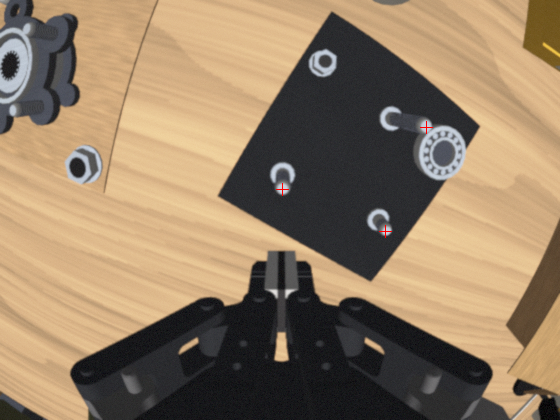

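View pics/s4.png

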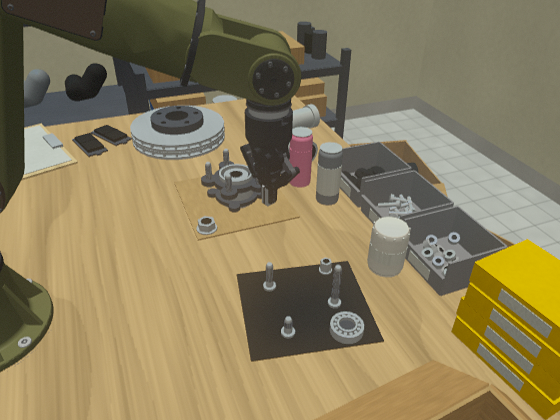

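All three markers sit on the stud tips. The middle stud is at (282,189), between the short one at (385,231) and the long one at (426,127) in length, and the fingers are right over it. I'll descend to about 26 mm above it and hold.

Request:
carry_out:
  commands:
    - [0,0,1.5,0]
    - [0,0,2,0]
    - [0,0,2,0]
    - [0,0,2,0]
    - [0,0,1.5,0]
    - [0,0,0.5,0]
    - [0,0,0,0]
    - [0,0,0,0]

```text
clock: 8.98
position: [523.3, -95.7, 112.9]
ee_rot: [-0.0, 0.82, -0.573, 0.0]
force: [-0.2, 0.1, -0.2]
gripper_width: -0.3
```

```bash
python3 - <<'E'
from h import *
print(env.get_state()["position"]);cv2.imwrite("pics/s5.png",cv2.resize(C["side"]["pixels"][190:340,200:400],(800,600)))
E
```

```text
[523.46702738 -96.02215099 113.41498213]
```

View pics/s5.png

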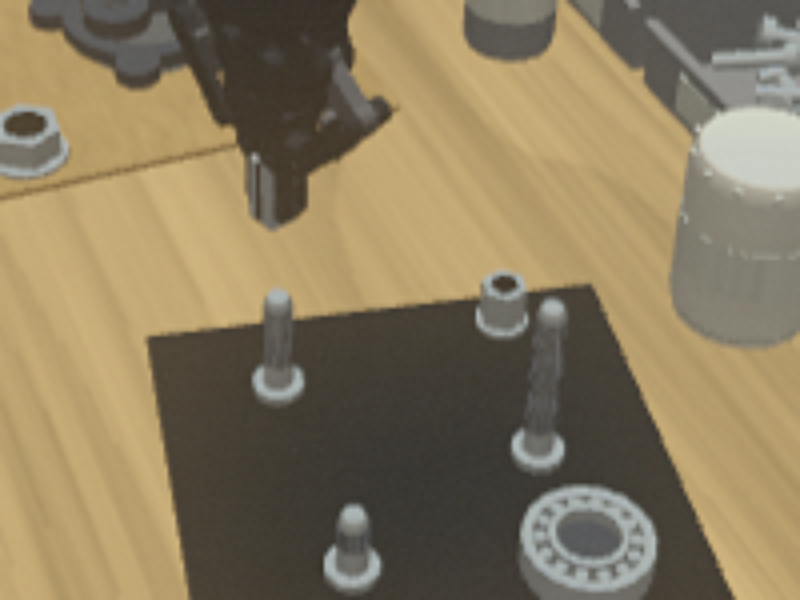

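The tips at (275,225) are straight above the middle stud at (278,292). I have about 2.2 cm left to go down.

Request:
carry_out:
  commands:
    - [0,0,0.6,0]
    - [0,0,0.7,0]
    - [0,0,0.6,0]
    - [0,0,0.3,0]
    - [0,0,0,0]
    - [0,0,0,0]
    - [0,0,0,0]
    - [0,0,0,0]

```text
clock: 9.75
position: [523.0, -96.2, 90.5]
ee_rot: [-0.0, 0.82, -0.573, 0.0]
force: [0.8, -0.2, 0.7]
gripper_width: 0.1
```

Request:
carry_out:
  commands:
    - [0,0,0,0]
    - [0,0,0,0]
    - [0,0,0,0]
    - [0,0,0,0]
    - [0,0,0,0]
    - [0,0,0,0]
    - [0,0,0,0]
    - [0,0,0,0]

```text
clock: 10.42
position: [522.9, -96.2, 90.3]
ee_rot: [0.0, 0.82, -0.573, -0.0]
force: [0.0, 0.3, 0.1]
gripper_width: -0.0
```

Request:
carry_out:
  commands:
    - [0,0,0,0]
    - [0,0,0,0]
    - [0,0,0,0]
    - [0,0,0,0]
    - [0,0,0,0]
    - [0,0,0,0]
    - [0,0,0,0]
    - [0,0,0,0]

```text
clock: 11.08
position: [522.9, -96.2, 90.3]
ee_rot: [-0.0, 0.82, -0.573, -0.0]
force: [0.5, 0.4, -0.5]
gripper_width: 0.0
```

Request:
carry_out:
  commands:
    - [0,0,0,0]
    - [0,0,0,0]
    - [0,0,0,0]
    - [0,0,0,0]
    - [0,0,0,0]
    - [0,0,0,0]
    - [0,0,0,0]
    - [0,0,0,0]

```text
clock: 11.75
position: [522.9, -96.2, 90.3]
ee_rot: [0.0, 0.82, -0.573, -0.0]
force: [0.2, 0.4, 0.5]
gripper_width: 0.1
```

```bash
python3 - <<'E'
from h import *
print(env.get_state()["position"],env.get_state()["force"]);cv2.imwrite("pics/s6.png",cv2.resize(C["side"]["pixels"][190:340,200:400],(800,600)))
E
```

```text
[522.90037325 -96.17049733  90.30190686] [-0.79477282 -1.13062077  0.06663606]
```

View pics/s6.png

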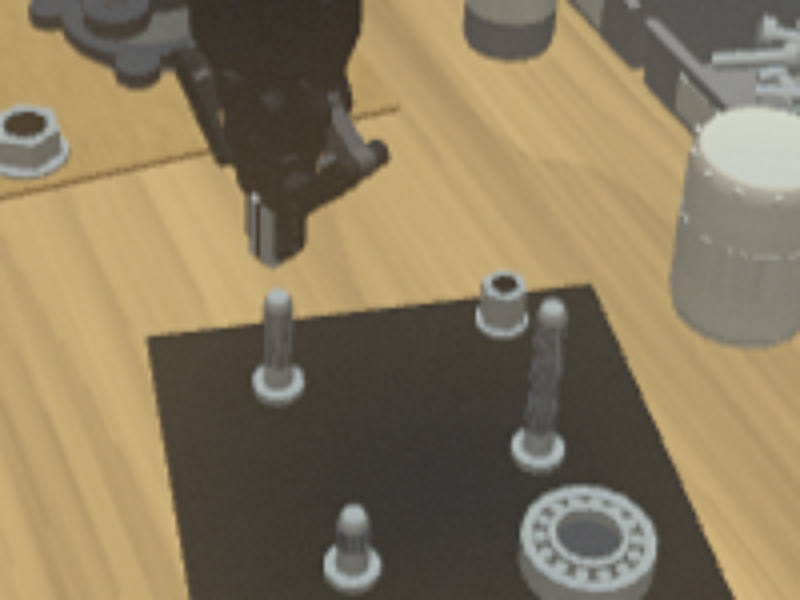

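The tips at (275,262) are over the middle stud's top at (278,292) with a clear gap, and the stud is standing as before.

```bash
python3 -c "
from cell import order
print(order.sign_off())"
```

```text
the job is handed in; nothing more can be done
None
```

I pointed at the empty stud hole and then at the middle-sized loose stud, and handed the job in still pointing at that stud. The hand-in reports no verdict, so these are my own checks.

- **Empty hole:** the shut fingertips held about 25 mm above it, at (620, 249, 97) mm, for just over 2 s. The hole position came from the top camera, a fit to the four fitted studs agreed to within about 1 mm, and a wrist view confirmed it.
- **Middle stud:** the fingertips held about 25 mm above its top, at (523, -96, 90) mm, for just over 2 s before hand-in. The cameras put its top at about 65 mm, against about 43 mm for the short stud and 100 mm for the long one. The fingertips were about 1 mm off its axis.
- **Contact and movement:** force readings stayed within sensor noise, up to about 1.5 N. That noise is above the 0.3 N limit, so the readings alone cannot rule out a very light touch. In the pictures the fingers stayed clear of everything, and the mat parts showed no movement in the last side view.
- **Disagreement:** a rough reading of the hub centre from the side view differed by about 5 mm from the top view. I did not use it, because the wrist view matched the top-view position.

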